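# Load the surface-resistance tester and fit its interlock plug

## Robot

A 6-joint arm with a two-finger parallel gripper is mounted at the origin on the work surface. World frame = base frame: x ahead of the robot, y to its left, z up, the work surface at z = 0. Lengths are in mm, angles in degrees, forces in N, time in s.
With the tool pointing down it reaches from about 350 to 850 mm from the base axis. Payload 8.1 kg.
Tool frame: the origin (TCP) lies at the very end of the fingers, on their centre line; the grasp point (between the pads) lies 19 mm behind it (r.grip_depth is the distance from the TCP to the grasp point, in mm); y points along the fingers, z is the direction in which the jaws open and shut, and the axes are right-handed (so a half turn about y gives the same grasp; the last joint's range is limited). The gripper opens to 85 mm and grips with 20 to 120 N. Pads are 22 mm wide; open, the fingers measure 114 mm over their backs; the gripper's body (76 mm by 85 mm) begins 54 mm behind the grasp point. The pads swing forward as they close: fully open they stand 13 mm farther back than shut.
Start: joints at [-81.44, 7.471, 85.268, -0, 87.261, -4.893], TCP at [139.609, -583.536, 231.292] pointing down, gripper open.
Joint ranges: [-169.43, 169.43], [-51.17, 129.36], [1.28, 143.12], [-76.62, 256.62], [0, 156.53], [-152.29, 152.29]. Speed limits (degrees/s): [136.94, 136.94, 159.86, 180, 180, 180].

## Interface

Orientations are given as [roll, pitch, yaw] about the fixed x, y, z axes, in that order (R = Rz(yaw) Ry(pitch) Rx(roll)).
In Python, from bench import readout, eyes, r gives the robot as it stands. The module is installed in compiled form; this text tells all that it offers.
- The arm moves only by the tool move_arm, never from a script. Its argument "motion" is text: rows parted by semicolons, each of 6 numbers parted by spaces: the shift along the world's x, y, z in cm, then the turn, a rotation vector about the world's x, y, z in degrees. A call has 1 to 10 rows; each row is the pose to reach, as a shift and turn from the pose commanded when the call began; what a row does not reach only later rows make up. A row lasts 1/12 s, in which the tool goes at most 41.7 mm and 7.16 degrees, less where a joint would pass 70% of its speed; a pose out of reach is approached as far as the arm can. A call with a gripper value outside its range is refused whole. "fingers" is the finger opening in cm, from 0 to 8.54, set as the call begins (left out, the last holds). The fingers move at their own pace and stop on an object; "squeeze" is the grip in N (left out, the last holds). Time passes only in rows, so rows that repeat a pose let the fingers close. It gives the time, the measured TCP pose, the force and the opening at its end, in the units of the state.
- readout.sense(): the state, without advancing time (a new reading comes with each control period).
- eyes.snapshot(name): name is "side" or "top"; returns a dict with "image" (384x512x3 uint8, blue, green, red), "fx", "fy", "cx", "cy" (pixels), "world_to_cam" (4x4, takes a point from world to camera coordinates). Camera axes: x right, y down, z forward; pixel columns grow to the right and rows downward; lengths in mm; the calibration is good to about 2 mm. A picture is of the moment at which its call begins. There is no depth.
- r.hand_in(): hands the job in, once; it reports no verdict.
The state is a dict: "time": time; "joint_pos": joint angles; "qd": joint speeds; "joint_efforts": joint torques, N m; "tool_pos": TCP position; "tcp_rot": TCP orientation; "ft_force": force on the tool from outside, world axes, zero at the start; "wrist_torque": the same for the moment, N m; "finger_gap": finger opening in mm.
Only numpy, scipy, OpenCV 4.12 (cv2) and the standard library are available. Lean on these libraries where they do the work, as an engineer would, in place of code of your own. Each camera call takes 0.05 s, during which the arm holds its last target. There are 200 camera calls.

## Task

Make the surface-resistance tester ready to measure: while its interlock plug is still out, slide the ceramic sample disc across the steel plate, without picking it up off the plate, until it drops flat into the round pocket. Then stand the interlock plug in the tester's rectangular socket, push it fully home and let go. Leave the other things on the bench where they are.

Things in the scene. Friction and masses are not known exactly. Their poses are not given: they have to be found in the camera images.
- tester: low bench instrument fixed to the bench: grey case, white top, 200 (x) x 400 (y) mm. Origin: centre of its underside, on the bench; z up. Its flat rimless steel plate, 185 (x) x 255 (y) mm, is centred at x 0, y +60 mm, top face 64 mm above the bench, 8 mm above the white top. The round pocket is near the plate's +y end; the socket is on the white top beyond the plate's -y edge
- pocket (a point): centre of the floor of the round pocket in the steel plate (black floor with brass rings), at (0, 130, 59) mm in the tester's frame; axes as the tester's. The pocket is 70 mm across and 5 mm deep with an upright wall: the plate's top face is 5 mm above this point
- socket (a point): centre of the mouth of the rectangular socket, at (20, -140, 68) mm in the tester's frame; axes as the tester's. The hole is 53 mm along x, 27 mm along y, 18 mm deep, straight down, in an aluminium housing 78 x 48 mm whose flat top (at this point's height) stands 12 mm above the white top
- sample: flat white ceramic disc, 66 mm across, 10 mm thick, about 0.13 kg (varies), lying loose on the steel plate on the socket's side of the pocket. Origin: centre of its underside; z is its axis. It slides easily. It drops only when centred over the pocket to within 2 mm; it then has 2 mm of play all round and stands 5 mm proud of the plate
- plug: interlock plug standing on its nose on the bench: aluminium block 60 (x) x 34 (y) x 46 (z) mm over a black nose 50 x 24 x 16 mm with 2 mm bevel, 62 mm high (a screw head adds 4), 0.18 kg (varies). Origin: centre of the nose's underside; z up. Its x goes along the socket's x, either way round, 1.5 mm play each side, light push; home when the block rests on the housing, origin 16 mm below the mouth
- relay: bystander, loose: plug-in relay with clear cover, 36 x 36 x 55 mm, stands on the bench; origin centre of underside. It, the flange and the plug may stand in any of three places
- flange: bystander, loose: steel vacuum flange piece, 55 mm across, 34 mm high; origin centre of underside
- small_disc: bystander, loose: a smaller white ceramic disc, 50 mm across, 6 mm thick, lying on the bench (not on the tester); origin centre of underside
- screwdriver: bystander, loose: red screwdriver 160 mm long, 26 mm thick; origin mid-length on the bench
- multimeter: bystander, loose: hand multimeter lying flat, 185 x 86 x 41 mm; origin centre of underside
- caliper: bystander, loose: steel caliper lying flat, 228 mm long; origin centre of underside
Not all that is in view belongs to the job. What is shaped like the sample but purple or red is not meant. Leave any red look-alike of the plug alone.

How it is judged:
By the outcome, as a careful person would: the job done as asked, in the order asked, and still so for the second after the job is handed in, with the robot touching nothing.
It also fails if it takes over 58 s, if anything falls off the work surface, if the arm or the gripper's body presses on something with over 40 N, if the wrist force passes 120 N, or if a joint passes its speed limit or range.

## Working session

There is one attempt and no reset: what is moved stays moved. The work goes in short steps, Python scripts to look and compute and a tool call to move; the robot and the scene stay as the last step left them, time stands still between calls to the robot, and variables do not carry over. Pictures are saved under pics/ and viewed, about 8 in all and at most 12, crops included, and the job is handed in when it is done.

Besides the shell and the picture viewer there is one more tool, called after ">>>" as name(argument=value, ...) on one line, values as JSON. move_arm: Moves the arm, as the interface text tells. Its arguments: {"type":"object","properties":{"motion":{"type":"string"},"fingers":{"type":"number"},"squeeze":{"type":"number"}},"required":["motion"]}

```bash
mkdir -p pics
cat > h.py <<'E'
import numpy as np, cv2
from bench import readout, eyes, r
def snap(n):
    s=eyes.snapshot(n); return s
def ray(s,u,v,z):
    T=np.array(s["world_to_cam"]);R=T[:3,:3];c=-R.T@T[:3,3]
    d=R.T@np.array([(u-s["cx"])/s["fx"],(v-s["cy"])/s["fy"],1])
    return c+d*(z-c[2])/d[2]
def proj(s,p):
    q=np.array(s["world_to_cam"])@np.append(p,1); return s["fx"]*q[0]/q[2]+s["cx"],s["fy"]*q[1]/q[2]+s["cy"]
E
python3 - <<'E'
from h import *
for n in("top","side"):
    s=snap(n);cv2.imwrite(f"pics/{n}0.png",cv2.resize(s["image"],(800,600),interpolation=cv2.INTER_CUBIC))
    np.save(f"{n}0.npy",s,allow_pickle=True)
    T=np.array(s["world_to_cam"]);print(n,-T[:3,:3].T@T[:3,3],T[:3,:3].round(2).tolist(),s["fx"],s["cx"])
print(readout.sense())
E
```

```text
top [ 312.9741026    43.46825377 1208.72493198] [[-0.0, -1.0, -0.01], [-0.99, 0.0, -0.17], [0.17, 0.01, -0.99]] 427.6590081294784 263.7527279516913
side [ 370.28191347 -803.84999024  946.01010321] [[0.99, -0.14, -0.02], [-0.12, -0.71, -0.7], [0.09, 0.69, -0.72]] 410.81531316181116 249.1375069612071
{'time': 0.1, 'joint_pos': array([-8.14394756e+01,  7.51107389e+00,  8.53240666e+01,  9.97278952e-05,
        8.72632370e+01, -4.89267689e+00]), 'qd': array([-0.00847931,  0.00182339, -0.06830196,  0.03480711,  0.08656789,
        0.00742463]), 'joint_efforts': array([-2.60297247e-04, -5.70950282e+01, -5.01943445e+01, -3.71423357e-04,
        7.99123227e-03,  2.37080934e-05]), 'tool_pos': array([ 139.54035879, -583.0215218 ,  230.33645473]), 'tcp_rot': array([-9.00980105e+01,  8.48981212e-03, -1.66546811e+02]), 'ft_force': array([ 0.42598811, -0.91104795,  0.40929048]), 'wrist_torque': array([ 0.04710163, -0.04433409,  0.04637851]), 'finger_gap': 85.3555196478846}
```

View pics/top0.png

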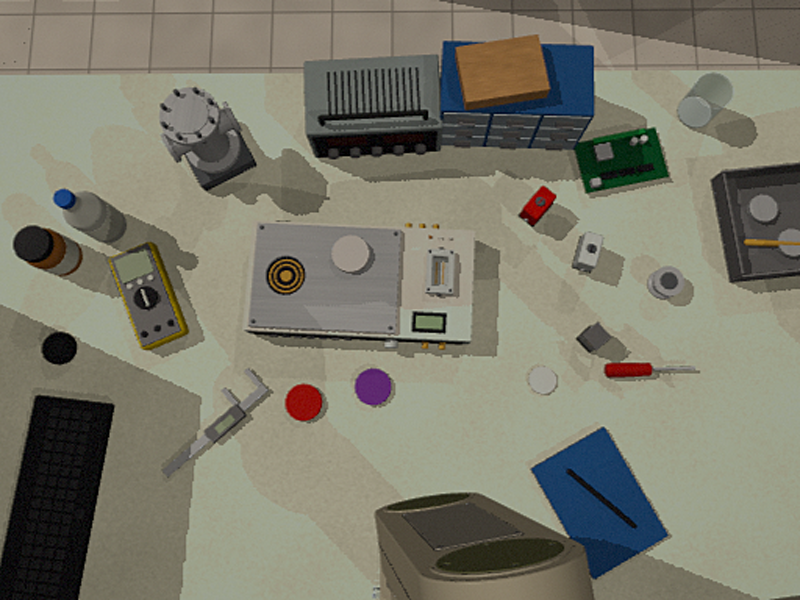

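View pics/side0.png

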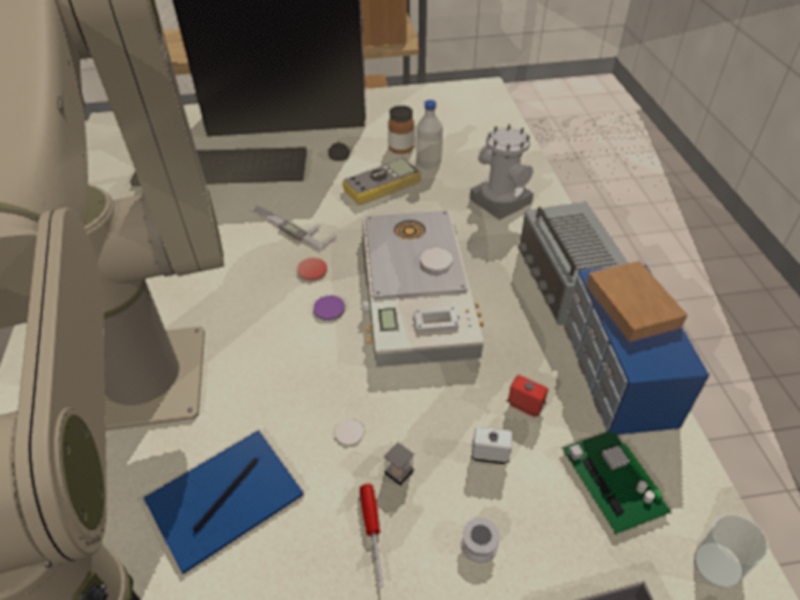

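Candidates, in full-view top pixels:
- **Sample:** the white disc on the plate at (351,254). Look-alikes are the purple disc (374,387), the red disc (304,402) and the small white disc on the bench (542,380).
- **Plug:** the silver block at (589,251). Look-alikes are the red block (538,205), the relay (594,338) and the flange (667,283).

By the description I choose (351,254) and (589,251). The pocket is at (286,274) and the socket at (440,271). Next I measure them and check with one close crop.

Run:
```python
from h import *
s=np.load("top0.npy",allow_pickle=True).item();im=s["image"];k=.64
S=4;a,b,c,d=150,125,410,240
cr=cv2.resize(im[b:d,a:c],None,fx=3,fy=3,interpolation=cv2.INTER_CUBIC);cv2.imwrite("pics/crop_t.png",cr)
t=np.load("side0.npy",allow_pickle=True).item();cr2=cv2.resize(t["image"][125:310,220:365],None,fx=3,fy=3,interpolation=cv2.INTER_CUBIC)
cr=cv2.resize(cr,(780,345));print(cr.shape,cr2.shape)
cv2.imwrite("pics/crop_s.png",cr2)
hsv=cv2.cvtColor(im,cv2.COLOR_BGR2HSV)
for n,(u,v) in dict(sample=(351,254),plate=(330,310),white=(455,250),plug=(583,262),plugtop=(590,242),bench=(560,290),pocket=(276,274),sockhole=(438,272),housing=(430,272)).items(): print(n,im[int(v*k),int(u*k)],hsv[int(v*k),int(u*k)])
```

```text
(345, 780, 3) (555, 435, 3)
sample [137 146 155] [ 15  30 155]
plate [131 138 141] [ 21  18 141]
white [143 159 161] [ 27  29 161]
plug [149 159 160] [ 27  18 160]
plugtop [148 160 159] [ 33  19 160]
bench [123 146 150] [ 26  46 150]
pocket [ 41  83 111] [ 18 161 111]
sockhole [87 97 99] [25 31 99]
housing [144 152 154] [ 24  17 154]
```

View pics/crop_t.png

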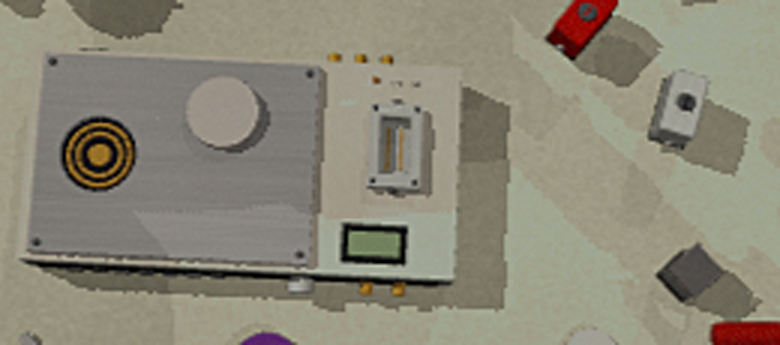

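View pics/crop_s.png

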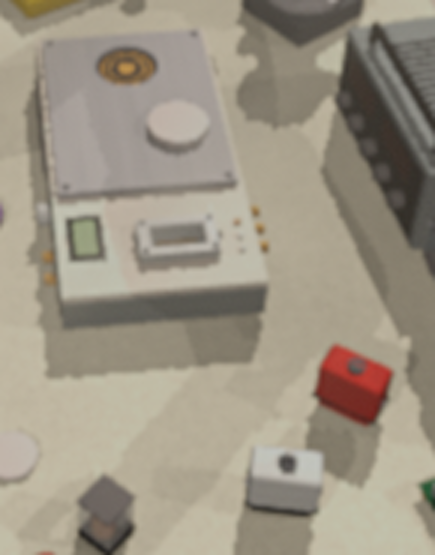

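Top crop, which enlarges the raw image 3x from (150,125): sample (222,112), pocket (99,153), socket hole (397,148), silver plug standing at about (685,104) with a screw on top. The red look-alike is up at (585,20). The side crop agrees, so both choices hold.

```bash
cat >> h.py <<'E'
def blob(s,x0,y0,w,h,f,S=6):
    "upsampled region mask f(bgr,hsv)->bool; largest contour in full pixel coords"
    c=cv2.resize(s["image"][y0:y0+h,x0:x0+w],None,fx=S,fy=S,interpolation=cv2.INTER_CUBIC)
    c=cv2.GaussianBlur(c,(0,0),S/2);hs=cv2.cvtColor(c,cv2.COLOR_BGR2HSV)
    m=f(c.astype(int),hs.astype(int)).astype(np.uint8)*255
    m=cv2.morphologyEx(m,cv2.MORPH_OPEN,np.ones((S,S)))
    cs,_=cv2.findContours(m,cv2.RETR_EXTERNAL,cv2.CHAIN_APPROX_NONE)
    k=max(cs,key=cv2.contourArea)
    return (k[:,0,:]+.5)/S-.5+[x0,y0],m,c
def toz(s,pts,z): return np.array([ray(s,u,v,z)[:2] for u,v in pts],np.float32)
E
python3 - <<'E'
from h import *
s=np.load("top0.npy",allow_pickle=True).item();t=np.load("side0.npy",allow_pickle=True).item()
J=[("pocket",s,(166,160,34,34),lambda c,h:h[...,1]>45,64),
("sample",s,(208,147,34,32),lambda c,h:h[...,2]-1.0*(h[...,1]<24)*100>135,74),
("hole",s,(270,158,30,34),lambda c,h:h[...,2]<128,68),
("plug",s,(360,143,30,36),lambda c,h:(h[...,1]<32)&(h[...,2]>110),62),
("pockS",t,(246,136,34,24),lambda c,h:h[...,1]>60,64),
("sampS",t,(264,152,32,28),lambda c,h:(h[...,2]>150),74),
("plugS",t,(298,268,34,32),lambda c,h:(h[...,1]<32)&(h[...,2]>110),62)]
row=[]
for n,q,b,f,z in J:
    k,m,c=blob(q,*b,f);w=toz(q,k,z)
    e=cv2.fitEllipse(w);rc=cv2.minAreaRect(w)
    print(n,"ell",np.round(e[0],1),np.round(e[1],1),"rect",np.round(rc[0],1),np.round(rc[1],1),round(rc[2],1))
    cv2.drawContours(c,[np.int32((k-[b[0],b[1]]+.5)*6)],-1,(0,255,0),1)
    row.append(cv2.resize(cv2.copyMakeBorder(c,0,216-c.shape[0],0,216-c.shape[1],cv2.BORDER_CONSTANT),(200,200)))
row.append(row[0]*0)
cv2.imwrite("pics/m1.png",np.vstack([np.hstack(row[:4]),np.hstack(row[4:])]))
E
```

```text
pocket ell [551.9 274.7] [64.1 65.2] rect [551.9 274.6] [65.4 63.8] 89.8
sample ell [590.  161.9] [63.6 64.4] rect [590.3 161.5] [63.3 65. ] 70.1
hole ell [583.5  22. ] [ 85.8 150.4] rect [539.7 -14.9] [51.6 89.2] 50.5
plug ell [ 613.2 -262.1] [53.7 89.7] rect [ 605.9 -264.8] [59.1 78.3] 89.7
pockS ell [551.1 268. ] [61.5 63.8] rect [550.9 268.2] [61.3 63.8] 80.3
sampS ell [589.9 158. ] [120.2 155.5] rect [591.2 157.3] [133.4 104.9] 80.3
plugS ell [ 593.  -275.9] [64.6 69.2] rect [ 592.9 -276.4] [58.5 62. ] 72.7
```

View pics/m1.png

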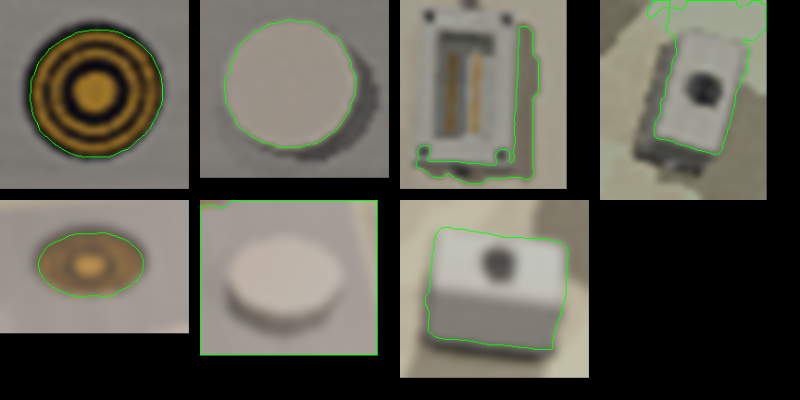

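The pocket and sample outlines are good. The plug-top outline leaks at the top and the hole mask caught the housing shadow instead. I'll refine both, and use the four plate screws for the tester's yaw.

Run:
```python
from h import *
s=np.load("top0.npy",allow_pickle=True).item();t=np.load("side0.npy",allow_pickle=True).item()
row=[]
def go(n,q,b,f,z,show=1):
    k,m,c=blob(q,*b,f);w=toz(q,k,z);rc=cv2.minAreaRect(w)
    M=cv2.moments(w.reshape(-1,1,2));cen=np.array([M['m10'],M['m01']])/M['m00']
    print(n,"cen",cen.round(1),"rect",np.round(rc[0],1),np.round(rc[1],1),round(rc[2],1))
    if show:
        cv2.drawContours(c,[np.int32((k-[b[0],b[1]]+.5)*6)],-1,(0,255,0),1)
        row.append(cv2.resize(cv2.copyMakeBorder(c,0,max(0,216-c.shape[0]),0,max(0,216-c.shape[1]),cv2.BORDER_CONSTANT),(200,200)))
    return cen
br=lambda c,h:(h[...,1]>110)
go("dotT",s,(177,171,12,12),lambda c,h:h[...,2]>88,59)
go("dotS",t,(256,143,13,10),lambda c,h:h[...,2]>135,59)
sc=[]
for (u,v) in((52,61),(310,73),(300,255),(36,242)):
    u=u/3+150;v=v/3+125
    sc.append(go("screw",s,(round(u)-4,round(v)-4,9,9),lambda c,h:h[...,2]<(h[...,2].min()*.5+.5*np.median(h[...,2])),64.5))
sc=np.array(sc);print("plate centre",sc.mean(0));
e=[sc[0]-sc[1],sc[3]-sc[2],];print([np.degrees(np.arctan2(*v[::-1]))-90 for v in e],[np.linalg.norm(v) for v in e])
e=[sc[0]-sc[3],sc[1]-sc[2],];print([np.degrees(np.arctan2(*v[::-1])) for v in e],[np.linalg.norm(v) for v in e])
go("holeT",s,(275,162,16,26),lambda c,h:(h[...,2]<125)|(h[...,1]>60),68)
go("plugT",s,(366,147,24,30),lambda c,h:(h[...,1]<27)&(h[...,2]>125),62)
go("plugS",t,(300,270,30,16),lambda c,h:(h[...,1]<32)&(h[...,2]>150),62)
go("plugscrewT",s,(374,155,9,9),lambda c,h:h[...,2]<100,66)
go("plugscrewS",t,(310,274,12,11),lambda c,h:h[...,2]<135,66)
while len(row)<12: row.append(row[0]*0)
cv2.imwrite("pics/m2.png",np.vstack([np.hstack(row[i:i+4]) for i in (0,4,8)]))
```

```text
dotT cen [553.1 275.7] rect [553.2 275.4] [19.6 20.1] 27.1
dotS cen [551.7 272.2] rect [551.7 271.6] [19.6 17. ] 80.3
screw cen [639.5 319.9] rect [639.5 319.9] [6.6 6.2] 89.7
screw cen [626.8  82.4] rect [626.8  82.4] [6.2 5.5] 0.1
screw cen [459.1  91.4] rect [459.1  91.4] [5.9 5. ] 89.8
screw cen [471.4 329.1] rect [471.3 329.1] [6.  5.9] 2.1
plate centre [549.203567  205.6950814]
[np.float64(-3.069959104697787), np.float64(-2.9563915114808594)] [np.float64(237.77935770519267), np.float64(238.09219114376685)]
[np.float64(-3.15402695723554), np.float64(-3.047707443227094)] [np.float64(168.43331245962636), np.float64(167.96121482916257)]
holeT cen [561.5   8.2] rect [559.1   5.7] [29.  54.6] 86.8
plugT cen [ 599.1 -260.8] rect [ 599.5 -260.5] [35.1 59.5] 72.6
plugS cen [ 596.5 -265.2] rect [ 596.8 -265.9] [35.8 60.6] 72.3
plugscrewT cen [ 597.8 -261.3] rect [ 597.8 -261.3] [16.1 15.5] 89.7
plugscrewS cen [ 596.4 -267.6] rect [ 596.2 -267.6] [17.1 13.2] 75.1
```

View pics/m2.png

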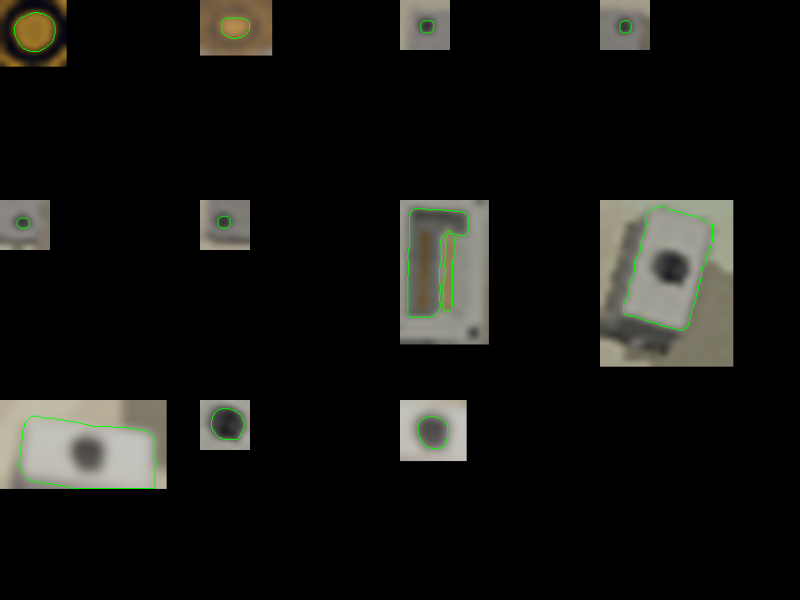

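Tester yaw is about -3.06°. From the top view the pocket is at (553.0,275.6), which matches the screw-derived plate centre, the socket at (558.7,5.2), the sample at (590,162), and the plug at (598.5,-261) with its x axis at -17.4°. The side view sits about 3-4 mm lower in y throughout, which looks like a camera bias. I'll therefore move by same-view differences, and take the absolute position from the grip. First I go above the sample.

>>> move_arm(motion="2 3.5 0 0 0 0; 4 7 0 0 0 0; 6 10.5 0 0 0 1; 8 14 0 0 0 2; 10 17.5 0 0 0 3; 12 21 0 0 0 4; 14 24.5 0 0 0 4.5; 16 28 0 0 0 4.5; 18 31.5 0 0 0 4.5; 20 35 0 0 0 4.5", fingers=7.8, squeeze=20)

```text
time: 0.93
tool_pos: [339.9, -231.6, 231.1]
tcp_rot: [-90.0, 0.0, -162.1]
ft_force: [1.1, -0.7, 0.8]
finger_gap: 78.3
```

>>> move_arm(motion="2.4 3.4 0 0 0 0; 4.8 6.8 0 0 0 0; 7.2 10.2 -1 0 0 0; 9.6 13.6 -2 0 0 0; 12 17 -3 0 0 0; 14.4 20.4 -4 0 0 0; 16.8 23.8 -5 0 0 0; 19 27 -6 0 0 0; 21 30 -7 0 0 0; 22 33 -7 0 0 0")

```text
time: 1.77
tool_pos: [559.6, 98.7, 158.0]
tcp_rot: [-90.1, -0.2, -162.0]
ft_force: [-0.0, 0.1, 0.4]
finger_gap: 78.1
```

>>> move_arm(motion="1 3 0 0 0 0; 2.9 6.2 -1 0 0 0; 2.9 6.2 -3 0 0 0; 2.9 6.2 -4 0 0 0; 2.9 6.2 -5 0 0 0; 2.9 6.2 -5 0 0 0; 2.9 6.2 -5 0 0 0")

```text
time: 2.35
tool_pos: [587.8, 157.3, 110.7]
tcp_rot: [-90.0, -0.1, -162.1]
ft_force: [-0.4, -0.3, -0.1]
finger_gap: 77.9
```

Run:
```python
from h import *
a=[]
for n,z in(("top",74),("side",74)):
    s=snap(n); u,v=proj(s,[589,160,90]);u,v=int(u),int(v);p=readout.sense()["tool_pos"]
    c=cv2.resize(s["image"][v-45:v+45,u-50:u+50],None,fx=4,fy=4,interpolation=cv2.INTER_CUBIC)
    q=proj(s,p);cv2.circle(c,(int((q[0]-u+50)*4),int((q[1]-v+45)*4)),3,(0,0,255),-1);a.append(c)
print(p,readout.sense()["ft_force"])
cv2.imwrite("pics/g1.png",np.hstack(a))
```

```text
[589.11387841 157.63288899 112.50431497] [ 0.35243374 -0.53139106 -0.61797402]
```

View pics/g1.png

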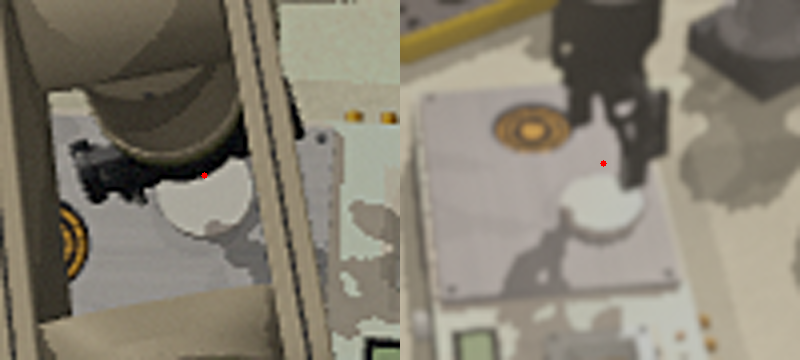

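The side crop shows the fingertips straddling the disc (disc centre about (603,203), TCP dot (603,163)), and the top crop is consistent with the height parallax. I go down to feel for the plate.

>>> move_arm(motion="0 0.15 -1.5 0 0 0; 0 0.15 -3 0 0 0; 0 0.15 -3.6 0 0 0; 0 0.15 -3.6 0 0 0; 0 0.15 -3.6 0 0 0")

```text
time: 2.87
tool_pos: [588.8, 159.6, 76.0]
tcp_rot: [-90.0, 0.0, -162.1]
ft_force: [0.0, 0.4, 0.0]
finger_gap: 77.9
```

>>> move_arm(motion="0 0 -0.2 0 0 0; 0 0 -0.4 0 0 0; 0 0 -0.6 0 0 0; 0 0 -0.8 0 0 0; 0 0 -0.8 0 0 0; 0 0 -0.8 0 0 0")

```text
time: 3.37
tool_pos: [588.4, 160.0, 67.1]
tcp_rot: [-90.0, -0.0, -162.0]
ft_force: [0.1, -0.1, -0.1]
finger_gap: 77.7
```

>>> move_arm(motion="0 0 -0.15 0 0 0; 0 0 -0.3 0 0 0; 0 0 -0.4 0 0 0; 0 0 -0.4 0 0 0")

```text
time: 3.7
tool_pos: [588.4, 159.9, 62.9]
tcp_rot: [-90.0, -0.0, -162.0]
ft_force: [0.6, -0.6, -0.7]
finger_gap: 78.1
```

>>> move_arm(motion="0 0 -0.1 0 0 0; 0 0 -0.2 0 0 0; 0 0 -0.3 0 0 0; 0 0 -0.3 0 0 0")

```text
time: 4.03
tool_pos: [588.4, 159.9, 60.0]
tcp_rot: [-90.0, -0.0, -162.0]
ft_force: [-0.3, 0.4, 0.1]
finger_gap: 78.1
```

The tips are still clear at TCP z=60, as expected with the pads swung back. The estimated tip height is about 67 once closed on the disc, so I close gently.

>>> move_arm(motion="0 0 0 0 0 0; 0 0 0 0 0 0; 0 0 0 0 0 0; 0 0 0 0 0 0; 0 0 0 0 0 0; 0 0 0 0 0 0", fingers=6, squeeze=20)

```text
time: 4.53
tool_pos: [588.8, 160.0, 60.6]
tcp_rot: [-90.0, 0.0, -162.0]
ft_force: [-1.5, -1.1, 2.9]
finger_gap: 64.8
```

>>> move_arm(motion="-0.2 0.6 0 0 0 0; -0.6 1.8 0 0 0 0; -1 3 0 0 0 0; -1.4 4.2 0 0 0 0; -1.8 5.4 0 0 0 0; -2.2 6.6 0 0 0 0; -2.6 7.8 0 0 0 0; -2.9 8.8 0 0 0 0; -3.1 9.4 0 0 0 0; -3.1 9.4 0 0 0 0")

```text
time: 5.37
tool_pos: [556.9, 256.3, 60.5]
tcp_rot: [-90.1, 0.0, -162.0]
ft_force: [-1.7, 3.9, 5.7]
finger_gap: 64.7
```

Run:
```python
from h import *
print(readout.sense()["tool_pos"],readout.sense()["ft_force"])
a=[]
for n in("top","side"):
    s=snap(n); np.save(n+"1.npy",s,allow_pickle=True);u,v=proj(s,[556,260,74]);u,v=int(u),int(v)
    c=cv2.resize(s["image"][v-30:v+30,u-33:u+33],None,fx=6,fy=6,interpolation=cv2.INTER_CUBIC);a.append(c);print(n,u-33,v-30)
cv2.imwrite("pics/g2.png",np.hstack(a))
```

```text
[556.93013235 256.25921541  60.50023155] [-1.70411694  3.89137295  5.72067386]
top 154 144
side 230 116
```

View pics/g2.png

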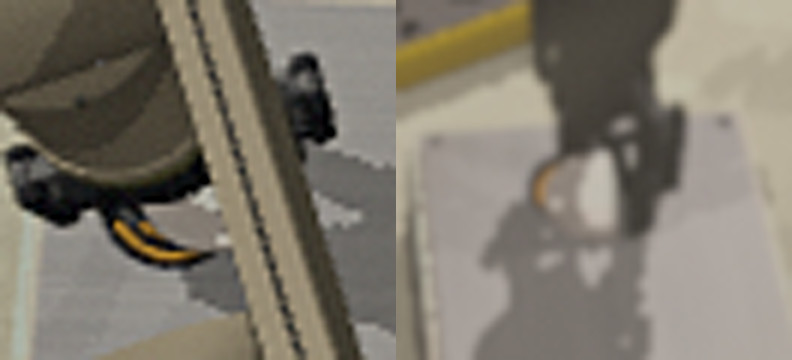

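The crescent of pocket still open is on the -x/+y side (top crop (150,240), side crop (540,190)), as expected. I slide to just short of centre, then loosen slightly and nudge in 1 mm steps.

>>> move_arm(motion="-0.1 0.4 0 0 0 0; -0.3 0.9 0 0 0 0; -0.4 1.3 0 0 0 0; -0.5 1.6 0 0 0 0; -0.5 1.6 0 0 0 0; -0.5 1.6 0 0 0 0")

```text
time: 5.97
tool_pos: [552.5, 270.5, 60.4]
tcp_rot: [-90.0, 0.0, -162.0]
ft_force: [0.6, 1.1, 4.4]
finger_gap: 64.7
```

>>> move_arm(motion="0 0 0 0 0 0; 0 0 0 0 0 0; 0 0 0 0 0 0; 0 0 0 0 0 0", fingers=6.8)

```text
time: 6.3
tool_pos: [552.0, 269.8, 59.6]
tcp_rot: [-90.0, -0.1, -162.1]
ft_force: [0.1, -0.3, 0.3]
finger_gap: 67.9
```

>>> move_arm(motion="0 0.1 0 0 0 0; 0 0.2 0 0 0 0; -0.1 0.25 0 0 0 0; -0.1 0.3 0 0 0 0; -0.1 0.35 0 0 0 0; -0.1 0.4 0 0 0 0; -0.1 0.4 0 0 0 0; -0.1 0.4 0 0 0 0")

```text
time: 6.97
tool_pos: [551.6, 274.0, 60.3]
tcp_rot: [-90.0, 0.0, -162.0]
ft_force: [0.2, 0.2, -0.6]
finger_gap: 67.9
```

>>> move_arm(motion="0 0.05 0 0 0 0; 0 0.05 0 0 0 0; 0 0.1 0 0 0 0; 0 0.1 0 0 0 0; 0 0.15 0 0 0 0; 0 0.15 0 0 0 0")

```text
time: 7.47
tool_pos: [551.6, 275.5, 60.3]
tcp_rot: [-90.0, 0.0, -162.0]
ft_force: [-0.2, -1.5, -0.3]
finger_gap: 67.9
```

>>> move_arm(motion="0 0.05 0 0 0 0; 0 0.05 0 0 0 0; 0 0.1 0 0 0 0; 0 0.1 0 0 0 0")

```text
time: 7.8
tool_pos: [551.6, 276.5, 60.3]
tcp_rot: [-90.0, 0.0, -162.0]
ft_force: [0.5, -0.7, -0.4]
finger_gap: 68.4
```

Run:
```python
from h import *
print(readout.sense()["tool_pos"],readout.sense()["ft_force"])
s=snap("side");u,v=proj(s,[552,274,74]);u,v=int(u),int(v)
cv2.imwrite("pics/g3.png",cv2.resize(s["image"][v-30:v+30,u-33:u+33],None,fx=8,fy=8,interpolation=cv2.INTER_CUBIC))
```

```text
[551.62342057 276.5478154   60.31403975] [ 0.51253223 -0.67475011 -0.35732695]
```

>>> move_arm(motion="0 0.05 0 0 0 0; 0 0.05 0 0 0 0; 0 0.1 0 0 0 0; 0 0.1 0 0 0 0")

```text
time: 8.18
tool_pos: [551.7, 277.2, 60.3]
tcp_rot: [-90.0, 0.0, -162.1]
ft_force: [0.6, -2.0, -0.6]
finger_gap: 68.0
```

>>> move_arm(motion="0 0.05 0 0 0 0; 0 0.05 0 0 0 0; 0 0.1 0 0 0 0; 0 0.1 0 0 0 0")

```text
time: 8.52
tool_pos: [552.0, 277.7, 60.4]
tcp_rot: [-89.9, 0.0, -162.1]
ft_force: [2.9, -5.9, 0.3]
finger_gap: 68.2
```

The resistance climbs (0.7, 2, 5.9 N) and the TCP lags, so the disc is against the pocket wall and has probably dropped. I back off, open, lift and look.

>>> move_arm(motion="0 -0.15 0 0 0 0; 0.1 -0.25 0 0 0 0; 0.1 -0.25 0 0 0 0; 0.1 -0.25 0.3 0 0 0; 0.1 -0.25 1.5 0 0 0; 0.1 -0.25 4 0 0 0; 0.1 -0.25 7 0 0 0; 0.1 -3 10 0 0 0; 0.1 -6 10 0 0 -5; 0.1 -9 10 0 0 -10", fingers=7.8)

```text
time: 9.35
tool_pos: [554.6, 188.8, 165.1]
tcp_rot: [-90.1, 0.4, -172.2]
ft_force: [-0.2, 0.3, -1.6]
finger_gap: 78.0
```

>>> move_arm(motion="0 -4 0 0 0 -6; 0 -8 0 0 0 -10; 0 -12 0 0 0 -16; 0 -16 0 0 0 -20; 0 -20 0 0 0 -22; 0 -24 0 0 0 -24; 0 -28 0 0 0 -26; 0 -32 0 0 0 -26; 0 -36 0 0 0 -26; 1 -39 0 0 0 -26")

```text
time: 10.18
tool_pos: [561.7, -204.8, 161.8]
tcp_rot: [-90.0, 0.1, 161.9]
ft_force: [0.9, 0.1, 0.7]
finger_gap: 78.3
```

Run:
```python
from h import *
print(readout.sense()["tool_pos"],readout.sense()["tcp_rot"])
a=[]
for n in("top","side"):
    s=snap(n); np.save(n+"2.npy",s,allow_pickle=True);u,v=proj(s,[552,274,69]);u,v=int(u),int(v)
    a.append(cv2.resize(s["image"][v-30:v+30,u-33:u+33],None,fx=6,fy=6,interpolation=cv2.INTER_CUBIC))
    for z in(69,74):
        try:
            k,m,c=blob(s,u-17,v-15,34,30,lambda c,h:h[...,2]-100*(h[...,1]<24)>135 if n=="top" else h[...,2]>160)
            w=toz(s,k,z);e=cv2.fitEllipse(w);print(n,z,np.round(e[0],1),np.round(e[1],1))
        except Exception as x: print(x)
cv2.imwrite("pics/g4.png",np.hstack(a))
```

```text
[ 561.6637278  -204.76525688  161.83341109] [-8.99526714e+01  5.71343385e-02  1.61874371e+02]
max() iterable argument is empty
max() iterable argument is empty
side 69 [535.1 255.7] [103.3 135.5]
side 74 [534.1 249.7] [102.7 134.7]
```

View pics/g4.png

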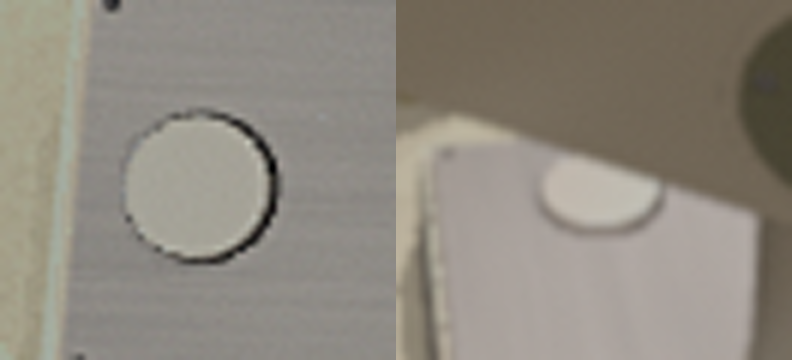

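The disc sits flat in the pocket: top crop centre about (200,187), a thin dark gap all round that is widest on the -y side, and no shadow on the plate. Next is the plug at about (597.7,-263), with jaws along its 34 mm side at 72.5°.

>>> move_arm(motion="2 -3 0 0 0 0; 3.6 -5.8 0 0 0 0.5; 3.6 -5.8 -3 0 0 0.5; 3.6 -5.8 -6 0 0 0.5; 3.6 -5.8 -6 0 0 0.5; 3.6 -5.8 -6 0 0 0.5; 3.6 -5.8 -6 0 0 0.5", fingers=8.2)

```text
time: 10.87
tool_pos: [599.3, -259.1, 102.2]
tcp_rot: [-90.0, 0.1, 162.5]
ft_force: [0.8, -0.0, -1.0]
finger_gap: 82.1
```

>>> move_arm(motion="-0.15 -0.4 -1 0 0 0; -0.15 -0.4 -3 0 0 0; -0.15 -0.4 -5 0 0 0; -0.15 -0.4 -6.8 0 0 0; -0.15 -0.4 -7.7 0 0 0; -0.15 -0.4 -7.7 0 0 0; -0.15 -0.4 -7.7 0 0 0")

```text
time: 11.45
tool_pos: [597.4, -263.7, 24.1]
tcp_rot: [-90.0, 0.0, 162.5]
ft_force: [0.5, 0.2, 1.6]
finger_gap: 82.2
```

>>> move_arm(motion="0 0 0 0 0 0; 0 0 0 0 0 0; 0 0 0 0 0 0; 0 0 0 0 0 0; 0 0 0 0 0 0; 0 0 0 0 0 0; 0 0 0 0 0 0; 0 0 0 0 0 0", fingers=2.5, squeeze=40)

```text
time: 12.12
tool_pos: [597.8, -264.0, 24.4]
tcp_rot: [-90.0, 0.1, 162.5]
ft_force: [-1.2, -0.2, 6.0]
finger_gap: 33.7
```

Gripped (gap 33.7). I lift, turn +14.4° and carry it above the socket.

>>> move_arm(motion="0 0 1 0 0 0; 0 0 3.5 0 0 0; 0 0 7 0 0 0; 0 1 10 0 0 2; -0.6 4 11 0 0 5; -1.2 7.5 11 0 0 8; -1.8 11 11 0 0 11; -2.4 14.5 11 0 0 14.4; -3 18 11 0 0 14.4; -3.5 21 11 0 0 14.4")

```text
time: 12.95
tool_pos: [560.9, -51.3, 133.2]
tcp_rot: [-90.0, -0.1, 176.9]
ft_force: [0.2, 0.6, -1.7]
finger_gap: 33.8
```

>>> move_arm(motion="-0.2 2.5 0 0 0 0; -0.5 4.7 0 0 0 0; -0.5 5.7 0 0 0 0; -0.5 5.7 0 0 0 0; -0.5 5.7 0 0 0 0; -0.5 5.7 0 0 0 0")

```text
time: 13.45
tool_pos: [557.2, 2.5, 133.3]
tcp_rot: [-90.0, -0.0, 176.8]
ft_force: [0.3, -0.0, -2.4]
finger_gap: 33.2
```

Run:
```python
from h import *
print(readout.sense()["tool_pos"],readout.sense()["tcp_rot"],readout.sense()["ft_force"])
a=[]
for n in("top","side"):
    s=snap(n); np.save(n+"3.npy",s,allow_pickle=True);u,v=proj(s,[558,4,90]);u,v=int(u),int(v);print(u-33,v-30)
    a.append(cv2.resize(s["image"][v-30:v+30,u-33:u+33],None,fx=6,fy=6,interpolation=cv2.INTER_CUBIC))
cv2.imwrite("pics/g5.png",np.hstack(a))
```

```text
[557.19978711   2.52938474 133.3095715 ] [-8.99701864e+01 -3.45126830e-03  1.76830307e+02] [ 0.30800451 -0.03190062 -2.36672133]
249 141
246 166
```

View pics/g5.png

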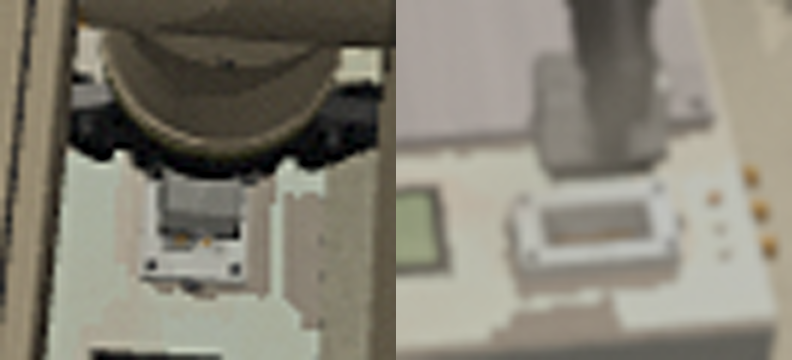

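Run:
```python
from h import *
s=np.load("side3.npy",allow_pickle=True).item()
f=lambda p:np.round([(proj(s,p)[0]-246)*6+396,(proj(s,p)[1]-166)*6],0)
print("sock mouth avg",f([557.8,3.5,68]),"T",f([558.7,5.1,68]))
c,sn=np.cos(np.radians(-3.1)),np.sin(np.radians(-3.1))
for dx in(-30,30):print("block bottom front corner",f([557.2+dx*c+17*sn,2.5+dx*sn-17*c,125.5]))
b=[ray(s,(u-396)/6+246,v/6+166,68) for u,v in((545,215),(643,200),(650,235),(550,245))];print(np.round(b,1)[:,:2].tolist(),np.mean(b,0))
t=np.load("top3.npy",allow_pickle=True).item()
```

```text
sock mouth avg [594. 217.] T [596. 215.]
block bottom front corner [539. 166.]
block bottom front corner [666. 156.]
[[534.3, 9.0], [583.6, 11.1], [582.1, -12.4], [533.1, -11.0]] [558.26501465  -0.84575756  68.        ]
```

>>> move_arm(motion="0.08 0.07 -1 0 0 0; 0.08 0.07 -2.5 0 0 0; 0.08 0.07 -3.5 0 0 0; 0.08 0.07 -3.7 0 0 0; 0.08 0.07 -3.7 0 0 0; 0.08 0.07 -3.7 0 0 0")

```text
time: 14.05
tool_pos: [557.9, 4.0, 96.2]
tcp_rot: [-90.0, -0.0, 176.8]
ft_force: [-0.5, 0.7, -1.5]
finger_gap: 33.4
```

>>> move_arm(motion="0 0 -0.1 0 0 0; 0 0 -0.2 0 0 0; 0 0 -0.3 0 0 0; 0 0 -0.4 0 0 0; 0 0 -0.5 0 0 0; 0 0 -0.6 0 0 0; 0 0 -0.6 0 0 0")

```text
time: 14.63
tool_pos: [557.8, 4.2, 90.0]
tcp_rot: [-90.0, -0.0, 176.9]
ft_force: [-1.1, -0.1, -2.5]
finger_gap: 33.5
```

>>> move_arm(motion="0 0 -0.1 0 0 0; 0 0 -0.2 0 0 0; 0 0 -0.3 0 0 0; 0 0 -0.4 0 0 0; 0 0 -0.4 0 0 0")

```text
time: 15.05
tool_pos: [557.7, 4.2, 86.0]
tcp_rot: [-90.0, -0.0, 176.9]
ft_force: [-0.6, 0.9, -3.0]
finger_gap: 33.6
```

>>> move_arm(motion="0 0 -0.1 0 0 0; 0 0 -0.2 0 0 0; 0 0 -0.3 0 0 0; 0 0 -0.4 0 0 0; 0 0 -0.4 0 0 0")

```text
time: 15.47
tool_pos: [557.7, 4.2, 82.0]
tcp_rot: [-90.0, -0.0, 176.9]
ft_force: [-0.0, -0.6, -2.7]
finger_gap: 33.5
```

The nose is 10 mm into the hole with no side load, so I continue to home.

>>> move_arm(motion="0 0 -0.1 0 0 0; 0 0 -0.2 0 0 0; 0 0 -0.3 0 0 0; 0 0 -0.4 0 0 0; 0 0 -0.45 0 0 0; 0 0 -0.45 0 0 0")

```text
time: 15.97
tool_pos: [557.8, 4.1, 77.6]
tcp_rot: [-90.0, -0.0, 176.8]
ft_force: [-1.0, -0.3, -2.3]
finger_gap: 33.6
```

>>> move_arm(motion="0 0 -0.05 0 0 0; 0 0 -0.1 0 0 0; 0 0 -0.15 0 0 0; 0 0 -0.2 0 0 0; 0 0 -0.2 0 0 0")

```text
time: 16.38
tool_pos: [558.0, 4.1, 76.5]
tcp_rot: [-90.0, 0.0, 176.9]
ft_force: [-3.6, 0.2, 4.9]
finger_gap: 34.0
```

>>> move_arm(motion="0 0 -0.1 0 0 0; 0 0 -0.2 0 0 0; 0 0 -0.2 0 0 0")

```text
time: 16.63
tool_pos: [558.0, 4.1, 76.4]
tcp_rot: [-90.0, 0.0, 176.9]
ft_force: [-13.6, 0.1, 22.3]
finger_gap: 33.6
```

It stopped firmly at TCP z=76.4, which is 52.0 + 24.4 (the grip height), so it is home with 22 N. I relax, open and lift away.

>>> move_arm(motion="0 0 0.35 0 0 0; 0 0 0.35 0 0 0; 0 0 0.35 0 0 0")

```text
time: 16.88
tool_pos: [558.1, 4.1, 77.3]
tcp_rot: [-90.0, 0.0, 176.9]
ft_force: [-0.1, 0.4, -2.5]
finger_gap: 33.4
```

>>> move_arm(motion="0 0 0 0 0 0; 0 0 0 0 0 0; 0 0 0 0 0 0; 0 0 0 0 0 0; 0 0 0 0 0 0; 0 0 0 0 0 0", fingers=7.5)

```text
time: 17.38
tool_pos: [557.9, 4.1, 77.3]
tcp_rot: [-90.0, 0.0, 176.9]
ft_force: [-0.3, 0.5, -0.1]
finger_gap: 74.9
```

>>> move_arm(motion="0 0 1 0 0 0; 0 0 3 0 0 0; 0 0 6 0 0 0; 0 0 10 0 0 0; 0 -3 13 0 0 0; -1 -7 15 0 0 0; -2 -11 15 0 0 0; -3 -15 15 0 0 0; -4 -19 15 0 0 0; -6 -22 15 0 0 0")

```text
time: 18.22
tool_pos: [498.0, -218.4, 228.6]
tcp_rot: [-89.9, 0.1, 176.8]
ft_force: [0.7, -0.4, 0.0]
finger_gap: 75.1
```

>>> move_arm(motion="-2 -3 0 0 0 0; -4 -6 0 0 0 0; -6 -9 0 0 0 0; -8 -12 0 0 0 0; -10 -15 0 0 0 0; -12 -18 0 0 0 0; -14 -20 0 0 0 0; -14 -20 0 0 0 0; -14 -20 0 0 0 0")

```text
time: 18.97
tool_pos: [356.9, -416.8, 228.0]
tcp_rot: [-90.0, 0.0, 176.7]
ft_force: [-0.3, 0.3, 0.6]
finger_gap: 75.4
```

Run:
```python
from h import *
print(readout.sense()["tool_pos"],readout.sense()["ft_force"])
s=snap("top");a=cv2.resize(s["image"][125:235,155:315],(640,440)[:2] if 0 else (400,275),interpolation=cv2.INTER_CUBIC)
t=snap("side");b=cv2.resize(t["image"][125:235,215:375],(400,275),interpolation=cv2.INTER_CUBIC)
w=np.hstack([cv2.resize(s["image"],(400,300)),cv2.resize(t["image"],(400,300))])
cv2.imwrite("pics/end.png",np.vstack([np.hstack([a,b]),w]))
k=toz(s,blob(s,270,158,30,34,lambda c,h:(h[...,1]<27)&(h[...,2]>125))[0],114);print(cv2.minAreaRect(k))
```

```text
[ 356.90070117 -416.83821259  227.96770706] [-0.27854384  0.28463769  0.57838448]
((558.655029296875, 6.770368576049805), (32.93008041381836, 58.23423385620117), 87.90263366699219)
```

View pics/end.png

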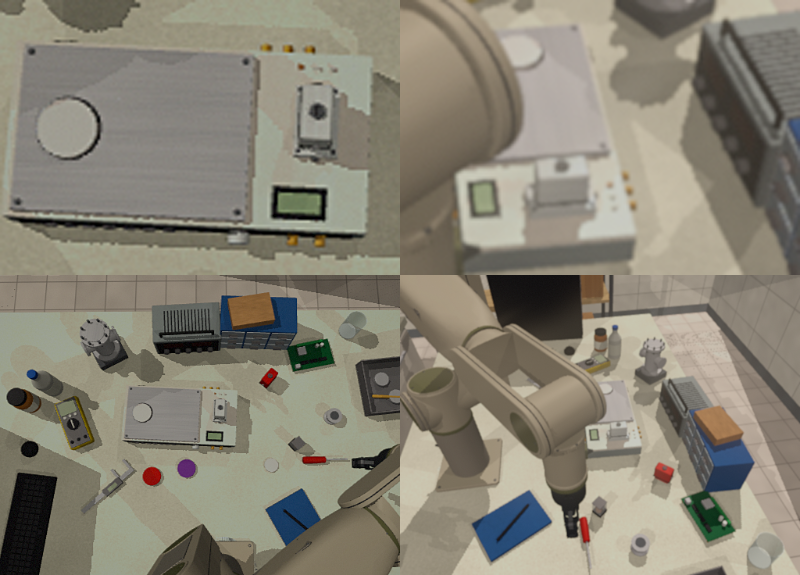

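The plug sits square on the housing (top crop (317,115)), the disc is in the pocket (68,128), the bystanders are where they were, and the gripper is clear at z=228. I hand in.

```bash
python3 -c "
from h import *
print(r.hand_in(), readout.sense()['time'])"
```

```text
the job is handed in; nothing more can be done
the job is handed in; nothing more can be done
```

I slid the sample disc along the plate into the round pocket while the plug was still out. I then stood the interlock plug in the socket, pushed it home and let go. The robot's clock read about 19 s at hand-in, against the 58 s limit.

- **Disc:** it was held lightly by its rim, never lifted, and nudged the last few millimetres with the fingers loosened. It then met the pocket wall, with resistance rising to about 6 N. The picture afterwards shows it flat, with a thin dark gap all round and no shadow on the plate.
- **Plug:** it went in with almost no side load until it seated, and stopped firmly at 22 N, at the height expected for fully home. In the final top view it stands square on the housing.
- **Bystanders:** the final pictures show nothing else visibly moved. I judged that by eye and did not measure it. The gripper was clear of everything at 228 mm.

**Disagreements:** the two cameras differed by about 3–6 mm in y throughout, so I worked from differences within one view and from contact. In the last side view the arm partly hid the disc, and an earlier automatic outline of the seated disc failed, so its final check rests on the top view and the contact force.

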